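Shut a nail-dust collector's sprung filter cover and hold it down

TASK

Get the nail-dust collector ready for me to lock up: with its cover still open, slide the filter cassette in the well fully home against its stop and turn the quarter-turn fastener until it lines up with the slot in the cover. Then swing the cover down over the fastener and finish while holding it pressed flush against the frame: do not let go, the hinge spring would throw it open while I turn the fastener. Leave the other things on the table where they are.

Things in the scene. Friction and masses are not known exactly. Their poses are not given: they have to be found in the camera images.
- collector: Light grey desktop nail-dust collector, fixed, 220 (its x) x 350 (its y) x 85 mm high. Origin on the table under the middle of its filter well; its x points away from the robot at yaw 0, y from the well to the blower. Well: x -85..85, y -80..90 mm, floor 40 mm and rim 85 mm above the table; the wide rim at y -135..-80 carries the fastener; blower housing at y 107..215.
- cassette (a joint): Distance (m) of the pleated filter cassette (164 x 120 x 18 mm, its top 59 mm above the table) from its stop, along its rails in the well. 0 = fully home, at the hinge side; up to 0.045 out, towards the fastener (collector -y). About 2 N of friction.
- cassette_tab (a point): Middle of the top of the cassette's upright pull tab, 83 mm above the table. The tab is 44 mm along collector x, 8 mm thick, and stands 24 mm above the cassette; at collector y -2 mm with the cassette home, -47 mm fully out. Free on both sides in x for fingers.
- fastener (a joint): Turn (rad) of the quarter-turn fastener, an upright wing stud at collector x 0, y -108 mm. 0 = wing along collector x, in line with the cover's slot; 1.57 = across it. Grows anticlockwise from above; range -1.7..1.7, no stop or detent at 0, friction 0.04 N m, stays where left. Beyond about 0.2 either way the wing stops the cover.
- fastener_wing (a point): Middle of the top of the steel wing, 116 mm above the table, on its turning axis. The wing blade is 38 mm long, 12 mm thick and 20 mm high (96 to 116 mm above the table), on a 10 mm neck above the rim; the point's x axis runs along the blade.
- cover (a joint): Angle (rad) of the white slatted grille cover: 0 = flush on the frame, 1.75 = fully open, leaning slightly back over the blower. A hinge spring throws it open: about 3 N at the free edge starts it down, 6 to 7 N holds it shut; let go, it opens at once. Shut, its top lies 94 mm above the table.
- cover_hinge (a point): On the hinge line, middle of its length, collector x 0, y +98 mm, 91 mm above the table. The hinge line runs along collector x.
- cover_edge (a point): Middle of the cover's free edge, 229 mm from the hinge line, mid-thickness. The cover is a plate 200 mm (collector x) by 229 mm by 6 mm; open, its outer face looks towards the blower (collector +y); shut, upwards.
- cover_slot (a point): Middle of the oblong slot in the cover, on its outer face, 206 mm from the hinge line: 48 mm along collector x by 20 mm. The cover is solid 100 x 30 mm on either side of it.
- polish_a: Square nail-polish bottle, 28 mm wide, 78 mm high, standing on the blower housing; origin under its middle. Bystander.
- polish_b: Square nail-polish bottle, 28 mm wide, 78 mm high, on the table beside the collector; origin under its middle. Bystander.
- polish_c: Square nail-polish bottle, 28 mm wide, 78 mm high, on the table beyond the collector; origin under its middle. Bystander.
- old_filter: Used filter cassette of the same make (164 x 120 x 18 mm, 42 mm high with its tab) lying on the table beside the collector; origin under its middle. Bystander.
- nail_file: Flat metal nail file, 178 x 18 x 5 mm, on the table along the front of the collector; origin under its middle. Bystander.
- gel_jar: Low round jar, 52 mm across, 45 mm high, beyond the collector; origin under its middle. Bystander.
- pump_bottle: White pump bottle, 54 mm across, 160 mm high, beyond the collector; origin under its middle. Bystander.

How it is judged (in metres and radians):
On the way:
1. with the cover still open, the filter cassette is fully home and the fastener is in line with the cover's slot (value of joint cassette below 0.004 m and value of joint fastener between -0.26 and 0.26 rad and value of joint cover above 1 rad), for 0.2 s.
At the end, for the whole second after the job is handed in: The robot is holding the cover shut: cover within 0.03 rad (7 mm at its free edge) of flush, pushed by the gripper or arm with more than 2 N, the cassette within 4 mm of its stop and the fastener within 0.26 rad of the slot's direction (so nothing but the robot holds the cover) (value of joint cassette below 0.004 m and value of joint fastener between -0.26 and 0.26 rad and value of joint cover below 0.03 rad and contact force between any of the fingers, the arm and cover above 2 N); the arm keeps its last pose, push and grip.
It fails at once if a bystander (polish bottle, old filter, nail file, jar, pump bottle) is pushed more than 30 mm away or knocked over (distance of any of polish_a, polish_b, polish_c, old_filter, nail_file, gel_jar, pump_bottle from where it was at the start of the episode above 0.03 m or angle between any of polish_a, polish_b, polish_c, old_filter, nail_file, gel_jar, pump_bottle's own z axis and vertical above 0.6 rad).
It also fails if it takes over 58 s, if anything falls off the work surface, if the arm or the gripper's body presses on something with over 40 N, if the wrist force passes 120 N, or if a joint passes its speed limit or range.

ROBOT

A 7-joint arm with a two-finger parallel gripper is mounted at the origin on the work surface. World frame = base frame: x ahead of the robot, y to its left, z up, the work surface at z = 0. Lengths are in mm, angles in rad, forces in N, time in s.
With the tool pointing down it reaches from about 400 to 850 mm from the base axis. Payload 6.9 kg.
Tool frame: the origin (TCP) lies on the centre line of the jaws, within the pads' length; the fingertips stand 22 mm ahead of it and the grasp point (between the pads) lies 3 mm ahead of it; z points along the fingers, y is the line along which they close (so a half turn about z gives the same grasp; the last joint's range is limited). The gripper opens to 85 mm and grips with 20 to 120 N. Pads are 22 mm wide; open, the fingers measure 114 mm over their backs; the gripper's body (76 mm by 85 mm) begins 54 mm behind the grasp point. The pads swing forward as they close: fully open they stand 13 mm farther back than shut.
Start: joints at [0.105, 0.507, -0.238, 1.5, 0.126, 1.149, -0.155], TCP at [624.99, -0.026, 253.275] pointing down, gripper open.
Joint ranges: [-3.08, 3.08], [-0.24, 2.05], [-1.43, 1.35], [0, 2.5], [-1.52, 4.66], [0.17, 1.96], [-2.89, 2.89]. Speed limits (rad/s): [2.39, 2.39, 3.14, 3.14, 3.14, 3.14, 3.14].

INTERFACE

Orientations are given as a 3x3 rotation matrix whose columns are the frame's x, y, z axes.
In Python, from station import arm, imaging, sensors gives the robot as it stands (arm), with the cameras (imaging) and the readings (sensors).
- The arm moves only by the tool step_hand, called after ">>>" as name(argument=value, ...) on one line, values as JSON. Schema: {"type":"object","properties":{"offsets":{"type":"object","properties":{"wx":{"type":"array","items":{"type":"number"},"minItems":1,"maxItems":8},"wy":{"type":"array","items":{"type":"number"},"minItems":1,"maxItems":8},"wz":{"type":"array","items":{"type":"number"},"minItems":1,"maxItems":8},"sx":{"type":"array","items":{"type":"number"},"minItems":1,"maxItems":8},"sy":{"type":"array","items":{"type":"number"},"minItems":1,"maxItems":8},"sz":{"type":"array","items":{"type":"number"},"minItems":1,"maxItems":8},"aperture":{"type":"array","items":{"type":"number"},"minItems":1,"maxItems":8}},"additionalProperties":false,"required":["wx","wy","wz","sx","sy","sz","aperture"]},"squeeze":{"type":"number"},"only":{"type":"string"},"quiet":{"type":"boolean"},"lines":{"type":"string"}},"required":["offsets"],"additionalProperties":false}. offsets is an object with one list for each field, all of the same length, 1 to 8, a row being the entries at one place: wx, wy, wz (a rotation vector in parts of the range, where 1.0 means 2 rad), sx, sy, sz (the shift in a scale on which 1.0 is 750 mm), aperture (the finger opening in mm); each row is the pose to reach, as a shift and turn from the pose commanded when the call began, along the tool's axes at that moment; what a row does not reach only later rows make up. A row lasts 1/8 s, in which the tool goes at most 62.5 mm and 0.188 rad, less where a joint would pass 70% of its speed; a pose out of reach is approached as far as the arm can. The fingers move at their own pace and stop on an object; squeeze is the grip in N (left out, the last holds). Time passes only in rows, so rows that do not move let the fingers close. The tool returns the time, the measured TCP pose, the force, the opening and the grip force at its end. only (a regular expression) keeps the lines of the reply that match it, lines (a string "A,B") keeps lines A to B, and quiet returns only ok. Shift and turn numbers lie between -1 and 1, and a call with a number outside is refused. Input that does not fit is refused with a message, and nothing moves.
- sensors.get_state(): the state, without advancing time (a new reading comes with each control period).
- imaging.get_image(name): name is "scene" or "side" or "wrist"; returns a dict with "image" (480x640x3 uint8, red, green, blue), "intrinsics" (3x3 intrinsics, pixels), "extrinsics" (4x4, takes a point from camera to world coordinates); the wrist camera has in their place "T_tool_cam" (4x4, takes a point from camera to tool coordinates, whose origin is the TCP and whose axes are the flange's). Camera axes: x right, y down, z forward; pixel columns grow to the right and rows downward; lengths in mm; the calibration is good to about 2 mm. A picture is of the moment at which its call begins: read the wrist's pose just before it. There is no depth.
- arm.sign_off(): hands the job in; it is judged then, once.
The state is a dict: "clock": time; "joint_positions": joint angles; "joint_velocities": joint speeds; "joint_efforts": joint torques, N m; "tool_pos": TCP position; "tcp_rot": TCP orientation; "force": force on the tool from outside, world axes, zero at the start; "moment": the same for the moment, N m; "opening": finger opening in mm; "finger_force": force on a finger pad.
Only numpy, scipy, OpenCV 4.12 (cv2) and the standard library are available. Lean on these libraries where they do the work, as an engineer would, in place of code of your own. Each camera call takes 0.05 s, during which the arm holds its last target. There are 200 camera calls.

## Working session

There is one attempt and no reset: what is moved stays moved. The work goes in short steps, Python scripts to look and compute and a tool call to move; the robot and the scene stay as the last step left them, time stands still between calls to the robot, and variables do not carry over. Pictures are saved under pics/ and viewed, at most 10 in all, crops included, and the job is handed in when it is done.

```bash
ls; mkdir -p pics; python3 - <<'E'
from station import arm, imaging, sensors
import cv2,numpy as np
s=sensors.get_state();print(s['clock'],s['tool_pos'],np.round(s['tcp_rot'],3),s['opening'],s['force'])
for n in ("scene","side","wrist"):
    d=imaging.get_image(n);cv2.imwrite(f"pics/{n}0.png",d["image"][:,:,::-1])
    print(n,np.round(d["intrinsics"],1).tolist(),np.round(d.get("extrinsics",d.get("T_tool_cam")),3).tolist())
E
```

```text
pics
station.py
0.0 [ 6.24543817e+02 -8.25822329e-02  2.52412422e+02] [[ 0.     1.    -0.002]
 [ 1.    -0.    -0.   ]
 [-0.    -0.002 -1.   ]] 85.35855551024154 [ 0.2352433  -0.36618688 -0.14356196]
scene [[535.7, 0.0, 317.4], [0.0, 535.7, 253.2], [0.0, 0.0, 1.0]] [[-0.243, 0.827, -0.507, 1101.923], [0.97, 0.199, -0.14, 125.55], [-0.015, -0.526, -0.851, 938.772], [0.0, 0.0, 0.0, 1.0]]
side [[540.6, 0.0, 317.1], [0.0, 540.6, 240.8], [0.0, 0.0, 1.0]] [[0.782, -0.459, 0.421, 141.5], [-0.623, -0.557, 0.55, -602.018], [-0.018, -0.692, -0.722, 875.042], [0.0, 0.0, 0.0, 1.0]]
wrist [[334.3, 0.0, 320.3], [0.0, 334.3, 243.4], [0.0, 0.0, 1.0]] [[0.001, -0.95, -0.312, 80.725], [1.0, 0.001, 0.001, -0.14], [-0.0, -0.312, 0.95, -121.02], [0.0, 0.0, 0.0, 1.0]]
```

View pics/scene0.png

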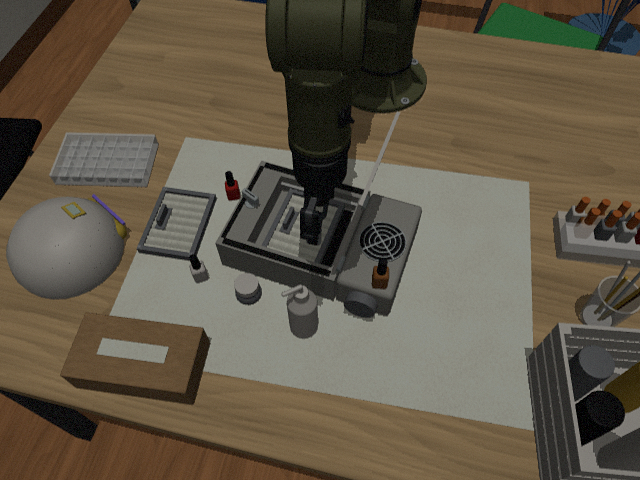

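View pics/side0.png

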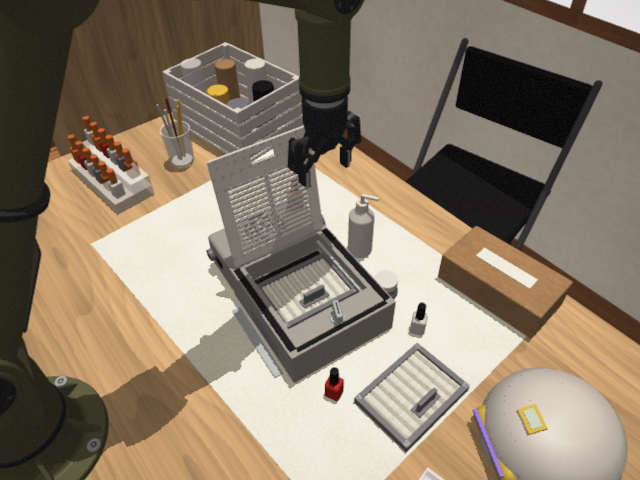

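View pics/wrist0.png

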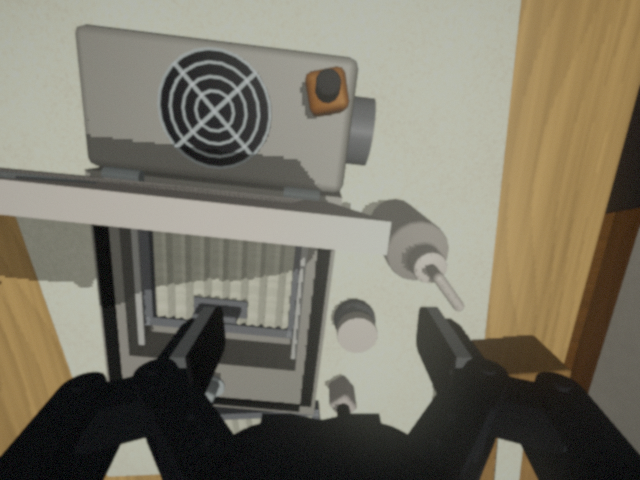

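```bash
python3 - <<'E'
import cv2,numpy as np
a=cv2.imread("pics/side0.png")[190:390,200:440]
b=cv2.imread("pics/scene0.png")[150:320,200:440]
cv2.imwrite("pics/a1.png",cv2.resize(a,(720,600),interpolation=cv2.INTER_CUBIC))
cv2.imwrite("pics/b1.png",cv2.convertScaleAbs(cv2.resize(b,(768,544),interpolation=cv2.INTER_CUBIC),alpha=1.6))
E
```

```text
(no output)
```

View pics/a1.png

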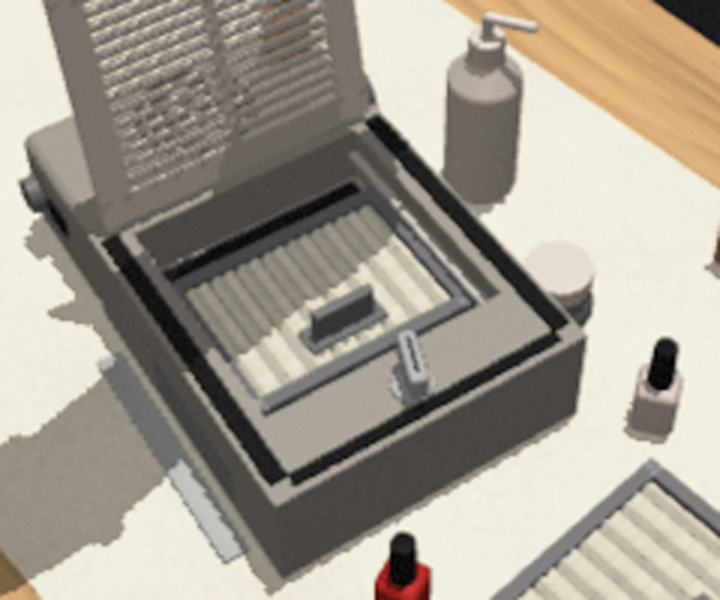

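View pics/b1.png

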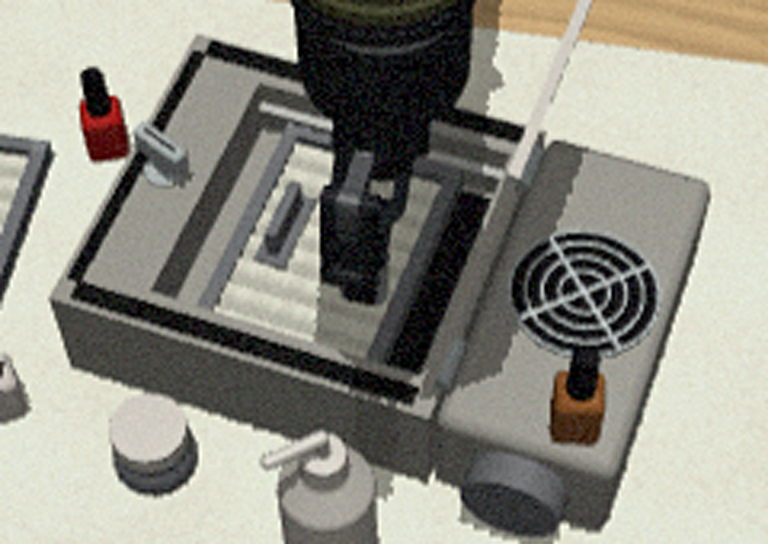

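```bash
cat > h.py <<'E'
import numpy as np
from scipy.optimize import least_squares
from scipy.spatial.transform import Rotation as R
C={"side":(np.array([[540.6,0,317.1],[0,540.6,240.8],[0,0,1]]),np.array([[0.782,-0.459,0.421,141.5],[-0.623,-0.557,0.55,-602.018],[-0.018,-0.692,-0.722,875.042]])),
"scene":(np.array([[535.7,0,317.4],[0,535.7,253.2],[0,0,1]]),np.array([[-0.243,0.827,-0.507,1101.923],[0.97,0.199,-0.14,125.55],[-0.015,-0.526,-0.851,938.772]]))}
def proj(n,p):
    K,E=C[n];q=K@(np.linalg.inv(E[:,:3])@(np.asarray(p)-E[:,3]));return q[:2]/q[2]
def onz(n,uv,z):
    K,E=C[n];d=E[:,:3]@np.linalg.solve(K,[*uv,1]);return E[:,3]+d*(z-E[2,3])/d[2]
E
python3 - <<'E'
from h import *
S=lambda u,v:(200+u/3,190+v/3)
W=lambda u,v:(200+u/3.2,150+v/3.2)
obs=[("side",S(278,497),(-110,-135,85)),("side",S(584,333),(110,-135,85)),("side",S(285,577),(-110,-135,0)),
("scene",W(55,298),(110,-135,85)),("scene",W(200,38),(-110,-135,85)),("scene",W(75,367),(110,-135,0))]
def w(p,c):
    a=p[2];return [p[0]+np.cos(a)*c[0]-np.sin(a)*c[1],p[1]+np.sin(a)*c[0]+np.cos(a)*c[1],c[2]]
f=lambda p:np.concatenate([proj(n,w(p,c))-uv for n,uv,c in obs])
r=least_squares(f,[600,0,0]);p=r.x;print(p,np.round(r.fun,1))
def loc(q):
    a=p[2];d=q[:2]-p[:2];return np.round([np.cos(a)*d[0]+np.sin(a)*d[1],-np.sin(a)*d[0]+np.cos(a)*d[1],q[2]],1)
for n,uv,z,t in [("side",S(312,325),83,"tabL"),("side",S(372,291),83,"tabR"),("scene",W(270,235),83,"tab"),("scene",W(297,187),83,"tab"),
 ("side",S(407,334),116,"wing far"),("side",S(418,378),116,"wing near"),("scene",W(142,125),116,"wing a"),("scene",W(183,158),116,"wing b"),
 ("side",(337,300),0,"")]:
    q=onz(n,uv,z);print(t,np.round(q,1),loc(q))
print("wing world",w(p,(0,-108,116)), proj("side",w(p,(0,-108,116))),proj("scene",w(p,(0,-108,116))))
for n,uv,t in [("side",(212,165),"cornerL"),("side",(304,128),"R")]:pass
E
```

```text
[ 5.24091555e+02 -6.13862433e+01 -1.08321058e-01] [-1.7  1.2  0.2 -1.2 -1.5 -0.  -1.4  1.  -0.7 -0.8 -0.3  2. ]
tabL [493.3 -98.2  83. ] [-26.6 -39.9  83. ]
tabR [ 538.6 -100.8   83. ] [ 18.7 -37.6  83. ]
tab [541.1 -94.3  83. ] [ 20.4 -30.9  83. ]
tab [502.4 -87.9  83. ] [-18.7 -28.7  83. ]
wing far [ 517.6 -159.7  116. ] [  4.2 -98.4 116. ]
wing near [ 502.3 -187.8  116. ] [  -8.  -128.1  116. ]
wing a [ 502.2 -184.4  116. ] [  -8.5 -124.6  116. ]
wing b [ 520.6 -152.4  116. ] [  6.3 -90.8 116. ]
 [579.4 -91.2   0. ] [ 58.2 -23.7   0. ]
wing world [np.float64(512.4157450834035), np.float64(-168.75325624205595), 116] [336.70366813 306.05534875] [250.38330291 194.55719707]
```

Side and scene views give the collector at about (524, -61) with yaw -0.108. The cassette is about 32 mm out, the wing is at about +1.17 rad, and the cover is open. I'll go above the tab first.

Units first: shifts go in shares of 750 mm and turns go in shares of 2 rad. So 125 mm / 750 = 0.1667, -105 mm / 750 = -0.14, 0.108 rad / 2 = 0.054.

>>> step_hand(offsets={"wx":[0,0,0,0,0,0,0],"wy":[0,0,0,0,0,0,0],"wz":[0.015,0.027,0.04,0.054,0.054,0.054,0.054],"sx":[-0.032,-0.064,-0.096,-0.1267,-0.1267,-0.1267,-0.1267],"sy":[-0.0347,-0.0693,-0.104,-0.14,-0.14,-0.14,-0.14],"sz":[0,0,0.0133,0.0533,0.1133,0.1667,0.1667],"aperture":[85,85,85,85,85,85,85]})

```text
clock: 1.02
tool_pos: [518.0, -94.8, 126.0]
tcp_rot: [[0.108, 0.994, -0.006], [0.994, -0.108, 0.001], [0.0, -0.006, -1.0]]
force: [-0.6, -0.0, 0.7]
opening: 84.8
finger_force: 0.0
```

```bash
python3 - <<'E'
from station import arm, imaging, sensors
import cv2
cv2.imwrite("pics/w2.png",imaging.get_image("wrist")["image"][:,:,::-1])
E
```

```text
(no output)
```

View pics/w2.png

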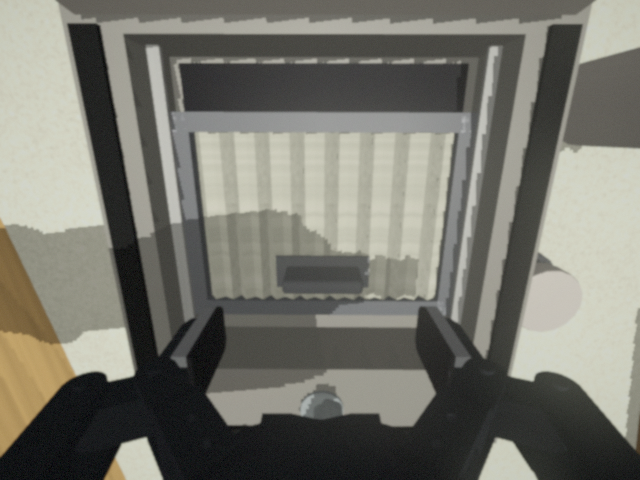

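```bash
cat >> h.py <<'E'
KW=np.array([[334.3,0,320.3],[0,334.3,243.4],[0,0,1]]);TW=np.array([[0.001,-0.95,-0.312,80.725],[1,0.001,0.001,-0.14],[0,-0.312,0.95,-121.02]])
def won(uv,z,pos,rot):
    rot=np.array(rot);o=np.array(pos)+rot@TW[:,3];d=rot@TW[:,:3]@np.linalg.solve(KW,[*uv,1]);return o+d*(z-o[2])/d[2]
E
python3 - <<'E'
from h import *
P=[518.0,-94.8,126.0];Rr=[[0.108,0.994,-0.006],[0.994,-0.108,0.001],[0,-0.006,-1]]
for uv,z in [((322,292),83),((322,280),83),((322,255),59),((72,25),85),((580,25),85),((320,398),116),((322,302),59),((322,112),59)]:print(uv,z,won(uv,z,P,Rr).round(1))
E
```

```text
(322, 292) 83 [518.6 -95.7  83. ]
(322, 280) 83 [519.4 -88.7  83. ]
(322, 255) 59 [519.9 -83.3  59. ]
(72, 25) 85 [427.   39.9  85. ]
(580, 25) 85 [639.1  16.8  85. ]
(320, 398) 116 [ 513.4 -136.   116. ]
(322, 302) 59 [ 516.6 -114.5   59. ]
(322, 112) 59 [528.3  -3.9  59. ]
```

In the tool's units: 40 mm / 750 = 0.0533, 20 mm / 750 = 0.0267.

>>> step_hand(offsets={"wx":[0,0,0,0,0,0,0],"wy":[0,0,0,0,0,0,0],"wz":[0,0,0,0,0,0,0],"sx":[0.0027,0.0027,0.0027,0.0027,0.0027,0.0027,0.0027],"sy":[0.0013,0.0013,0.0013,0.0013,0.0013,0.0013,0.0013],"sz":[0.0267,0.0533,0.0533,0.0533,0.0533,0.0533,0.0533],"aperture":[85,85,40,40,40,40,40]}, squeeze=30)

```text
clock: 1.95
tool_pos: [519.2, -93.0, 89.7]
tcp_rot: [[0.108, 0.994, -0.003], [0.994, -0.108, -0.0], [-0.001, -0.003, -1.0]]
force: [-8.0, 1.3, 9.4]
opening: 42.8
finger_force: 29.4
```

In the tool's units: -7 mm / 750 = -0.0093.

>>> step_hand(offsets={"wx":[0,0,0,0,0,0,0],"wy":[0,0,0,0,0,0,0],"wz":[0,0,0,0,0,0,0],"sx":[0,0,0,0,0,0,0],"sy":[0,0,0,0,0,0,0],"sz":[0,-0.0093,-0.0093,-0.0093,-0.0093,-0.0093,-0.0093],"aperture":[55,55,55,40,40,40,40]})

```text
clock: 2.82
tool_pos: [519.2, -93.0, 95.6]
tcp_rot: [[0.108, 0.994, -0.004], [0.994, -0.108, 0.0], [-0.0, -0.004, -1.0]]
force: [-6.5, 0.3, 11.6]
opening: 42.9
finger_force: 28.8
```

In the tool's units: 26 mm / 750 = 0.0347, 22 mm / 750 = 0.0293.

>>> step_hand(offsets={"wx":[0,0,0,0,0],"wy":[0,0,0,0,0],"wz":[0,0,0,0,0],"sx":[0.0107,0.0213,0.0293,0.0347,0.0347],"sy":[0,0,0,0,0],"sz":[0,0,0,0,0],"aperture":[40,40,40,40,40]})

```text
clock: 3.45
tool_pos: [522.1, -67.1, 95.6]
tcp_rot: [[0.108, 0.994, -0.004], [0.994, -0.108, -0.0], [-0.001, -0.004, -1.0]]
force: [-6.9, 1.8, 11.4]
opening: 42.4
finger_force: 28.9
```

>>> step_hand(offsets={"wx":[0,0,0],"wy":[0,0,0],"wz":[0,0,0],"sx":[0.0027,0.0053,0.0053],"sy":[0,0,0],"sz":[0,0,0],"aperture":[40,40,40]})

```text
clock: 3.82
tool_pos: [522.2, -65.7, 95.6]
tcp_rot: [[0.11, 0.994, -0.004], [0.994, -0.11, -0.003], [-0.003, -0.004, -1.0]]
force: [-7.4, -5.5, 11.8]
opening: 42.4
finger_force: 28.9
```

In the tool's units: 4 mm / 750 = 0.0053.

>>> step_hand(offsets={"wx":[0,0,0],"wy":[0,0,0],"wz":[0,0,0],"sx":[0.0053,0.0053,0.0053],"sy":[0,0,0],"sz":[0,0,0],"aperture":[40,40,40]})

```text
clock: 4.2
tool_pos: [522.3, -65.4, 95.6]
tcp_rot: [[0.113, 0.994, -0.005], [0.994, -0.113, -0.007], [-0.007, -0.004, -1.0]]
force: [-8.2, -15.3, 11.7]
opening: 42.4
finger_force: 29.0
```

>>> step_hand(offsets={"wx":[0,0,0,0,0,0,0],"wy":[0,0,0,0,0,0,0],"wz":[0,0,0,0,0,0,0],"sx":[-0.0093,-0.0093,-0.0093,-0.0093,-0.0093,-0.0093,-0.0093],"sy":[0,0,0,0,0,0,0],"sz":[0,0,0,0,-0.04,-0.0933,-0.0933],"aperture":[40,60,85,85,85,85,85]})

```text
clock: 5.08
tool_pos: [526.0, -66.1, 167.9]
tcp_rot: [[0.108, 0.994, 0.006], [0.994, -0.108, -0.0], [0.0, 0.006, -1.0]]
force: [-1.0, 0.4, -0.9]
opening: 85.0
finger_force: 0.0
```

```bash
python3 - <<'E'
from station import arm, imaging, sensors
import cv2
a=imaging.get_image("side")["image"][:,:,::-1][250:370,260:420]
cv2.imwrite("pics/s3.png",cv2.convertScaleAbs(cv2.resize(a,(800,600),interpolation=cv2.INTER_CUBIC),alpha=1.4))
E
```

```text
(no output)
```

View pics/s3.png

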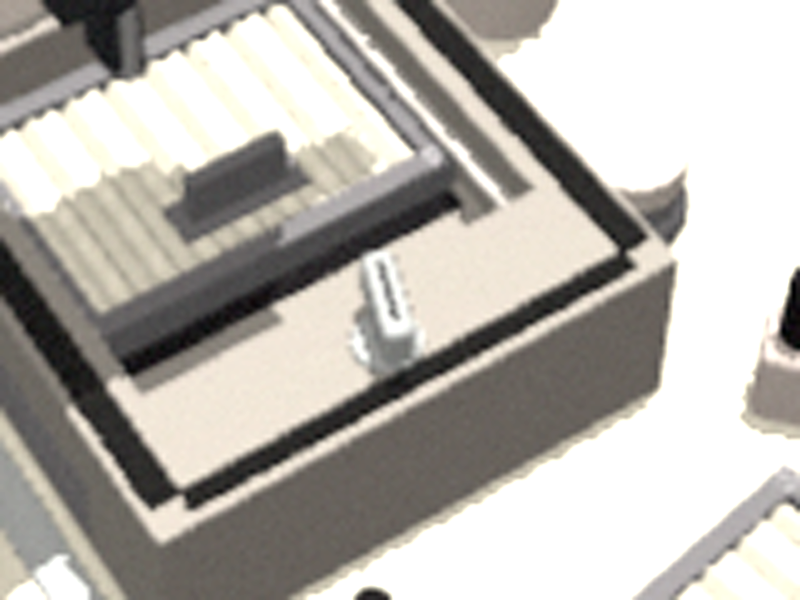

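```bash
python3 - <<'E'
from h import *
a=onz("side",(335.6,300.8),116);b=onz("side",(339.8,315.8),116);print(a,b,(a+b)/2,np.arctan2(*(a-b)[1::-1]),np.linalg.norm(a-b))
E
```

```text
[ 518.27492183 -158.73845697  116.        ] [ 503.2001684  -188.02454003  116.        ] [ 510.73754512 -173.3814985   116.        ] 1.0954254270654693 32.938167097810656
```

In the tool's units: -106 mm / 750 = -0.1413, -70 mm / 750 = -0.0933, 0.385 rad / 2 = 0.1925.

>>> step_hand(offsets={"wx":[0,0,0,0,0,0],"wy":[0,0,0,0,0,0],"wz":[0.065,0.13,0.1925,0.1925,0.1925,0.1925],"sx":[-0.0467,-0.0933,-0.1413,-0.1413,-0.1413,-0.1413],"sy":[-0.0013,-0.0027,-0.004,-0.004,-0.004,-0.004],"sz":[0,0,0,0.0333,0.0693,0.0693],"aperture":[85,85,85,85,85,85]}, squeeze=30)

```text
clock: 5.88
tool_pos: [507.9, -170.7, 110.7]
tcp_rot: [[0.473, 0.881, -0.005], [0.881, -0.473, 0.002], [-0.001, -0.006, -1.0]]
force: [-1.1, -0.4, 0.7]
opening: 85.2
finger_force: 0.0
```

>>> step_hand(offsets={"wx":[0,0,0,0,0,0,0],"wy":[0,0,0,0,0,0,0],"wz":[0,0,0,0,0,0,0],"sx":[0,0,0,0,0,0,0],"sy":[0,0,0,0,0,0,0],"sz":[0,0,0,0,0,0,0],"aperture":[30,10,5,5,5,5,5]})

```text
clock: 6.75
tool_pos: [510.3, -171.7, 113.9]
tcp_rot: [[0.473, 0.881, 0.001], [0.881, -0.473, -0.001], [0.0, 0.002, -1.0]]
force: [1.1, -1.7, 6.5]
opening: 11.7
finger_force: 35.3
```

In the tool's units: 1.19 rad / 2 = 0.595.

>>> step_hand(offsets={"wx":[0,0,0,0,0,0,0,0],"wy":[0,0,0,0,0,0,0,0],"wz":[0.075,0.15,0.225,0.3,0.375,0.45,0.525,0.595],"sx":[0,0,0,0,0,0,0,0],"sy":[0,0,0,0,0,0,0,0],"sz":[0,0,0,0,0,0,0,0],"aperture":[5,5,5,5,5,5,5,5]})

```text
clock: 7.75
tool_pos: [510.5, -172.0, 113.9]
tcp_rot: [[0.993, -0.117, 0.002], [-0.117, -0.993, -0.001], [0.002, 0.001, -1.0]]
force: [0.9, -2.3, 4.2]
opening: 11.3
finger_force: 35.2
```

>>> step_hand(offsets={"wx":[0,0,0],"wy":[0,0,0],"wz":[0,0,0],"sx":[0,0,0],"sy":[0,0,0],"sz":[0,0,0],"aperture":[5,5,5]})

```text
clock: 8.12
tool_pos: [510.5, -172.0, 113.9]
tcp_rot: [[0.994, -0.111, 0.002], [-0.111, -0.994, -0.001], [0.002, 0.001, -1.0]]
force: [1.0, -2.2, 5.3]
opening: 11.6
finger_force: 35.3
```

>>> step_hand(offsets={"wx":[0,0,0,0,0,0,0,0],"wy":[0,0,0,0,0,0,0,0],"wz":[0,0,0,0,0,0,0,0],"sx":[0,0,0,0,0,0,0,0],"sy":[0,0,0,0,0,0,0,0],"sz":[0,0,0,-0.04,-0.1133,-0.1867,-0.2667,-0.3613],"aperture":[40,85,85,85,85,85,85,85]})

```text
clock: 9.12
tool_pos: [509.1, -171.1, 377.6]
tcp_rot: [[0.994, -0.112, -0.001], [-0.112, -0.994, 0.0], [-0.001, -0.0, -1.0]]
force: [0.1, 0.2, 0.2]
opening: 85.3
finger_force: 0.0
```

>>> step_hand(offsets={"wx":[0,0,0,0,0,0,0,0],"wy":[0,0,0,0,0,0,0,0],"wz":[-0.09,-0.18,-0.27,-0.36,-0.45,-0.54,-0.63,-0.72],"sx":[0,0,0,0,0,0,0,0],"sy":[-0.0133,-0.0533,-0.1067,-0.16,-0.2133,-0.2667,-0.32,-0.372],"sz":[-0.0147,-0.0147,-0.0147,-0.0147,-0.0147,-0.0147,-0.0147,-0.0147],"aperture":[65,65,65,65,65,65,65,65]})

```text
clock: 10.12
tool_pos: [540.7, 107.2, 386.6]
tcp_rot: [[0.235, 0.972, -0.001], [0.972, -0.235, -0.0], [-0.0, -0.001, -1.0]]
force: [0.3, 0.8, -0.5]
opening: 64.5
finger_force: 0.0
```

>>> step_hand(offsets={"wx":[0,0],"wy":[0,0],"wz":[-0.065,-0.065],"sx":[0,0],"sy":[0,0],"sz":[0,0],"aperture":[65,65]})

```text
clock: 10.38
tool_pos: [540.7, 106.0, 386.4]
tcp_rot: [[0.113, 0.994, -0.001], [0.994, -0.113, -0.0], [-0.0, -0.001, -1.0]]
force: [-0.3, -0.5, 0.2]
opening: 64.7
finger_force: 0.0
```

```bash
python3 - <<'E'
from station import arm, imaging, sensors
import cv2
cv2.imwrite("pics/s4.png",imaging.get_image("side")["image"][:,:,::-1])
E
```

```text
(no output)
```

View pics/s4.png

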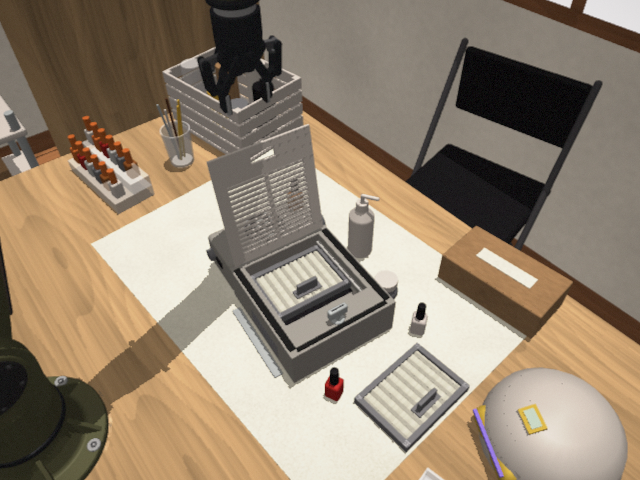

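In the tool's units: 77 mm / 750 = 0.1027, 40 mm / 750 = 0.0533.

>>> step_hand(offsets={"wx":[0,0,0],"wy":[0,0,0],"wz":[0,0,0],"sx":[0,0,0],"sy":[0,0,0],"sz":[0.0533,0.1027,0.1027],"aperture":[65,65,65]}, squeeze=60)

```text
clock: 10.8
tool_pos: [539.6, 104.8, 307.7]
tcp_rot: [[0.116, 0.993, -0.005], [0.993, -0.116, -0.002], [-0.002, -0.005, -1.0]]
force: [-1.3, -0.4, 1.1]
opening: 65.0
finger_force: 0.0
```

>>> step_hand(offsets={"wx":[0,0,0,0],"wy":[0,0,0,0],"wz":[0,0,0,0],"sx":[-0.0267,-0.0533,-0.08,-0.1067],"sy":[0,0,0,0],"sz":[0,0,0,0.0013],"aperture":[65,65,65,65]})

```text
clock: 11.3
tool_pos: [533.2, 25.5, 311.8]
tcp_rot: [[0.114, 0.994, 0.006], [0.994, -0.114, 0.002], [0.002, 0.006, -1.0]]
force: [1.4, 4.3, 0.8]
opening: 65.1
finger_force: 2.0
```

In the tool's units: -123 mm / 750 = -0.164, -107 mm / 750 = -0.1427.

>>> step_hand(offsets={"wx":[0,0,0,0,0,0,0],"wy":[0,0,0,0,0,0,0],"wz":[0,0,0,0,0,0,0],"sx":[-0.0227,-0.0453,-0.0693,-0.0947,-0.12,-0.1427,-0.164],"sy":[0,0,0,0,0,0,0],"sz":[0.0027,0.0067,0.0147,0.0253,0.0387,0.0547,0.072],"aperture":[65,65,65,65,65,65,65]})

```text
clock: 12.18
tool_pos: [518.2, -97.0, 254.3]
tcp_rot: [[0.113, 0.994, 0.001], [0.994, -0.113, -0.0], [-0.0, 0.001, -1.0]]
force: [4.0, 4.2, 2.4]
opening: 65.2
finger_force: 2.8
```

In the tool's units: 118 mm / 750 = 0.1573, 102 mm / 750 = 0.136.

>>> step_hand(offsets={"wx":[0,0,0,0,0,0,0],"wy":[0,0,0,0,0,0,0],"wz":[0,0,0,0,0,0,0],"sx":[-0.0187,-0.036,-0.052,-0.0653,-0.0773,-0.0867,-0.0933],"sy":[0,0,0,0,0,0,0],"sz":[0.02,0.04,0.0627,0.0853,0.1107,0.136,0.1573],"aperture":[65,65,65,65,65,65,65]})

```text
clock: 13.05
tool_pos: [509.1, -164.8, 135.4]
tcp_rot: [[0.112, 0.994, -0.002], [0.994, -0.112, 0.002], [0.001, -0.002, -1.0]]
force: [0.1, 5.5, 5.9]
opening: 65.0
finger_force: 3.6
```

```bash
python3 - <<'E'
from station import arm, imaging, sensors
import cv2
cv2.imwrite("pics/s5.png",imaging.get_image("side")["image"][:,:,::-1])
E
```

```text
(no output)
```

View pics/s5.png

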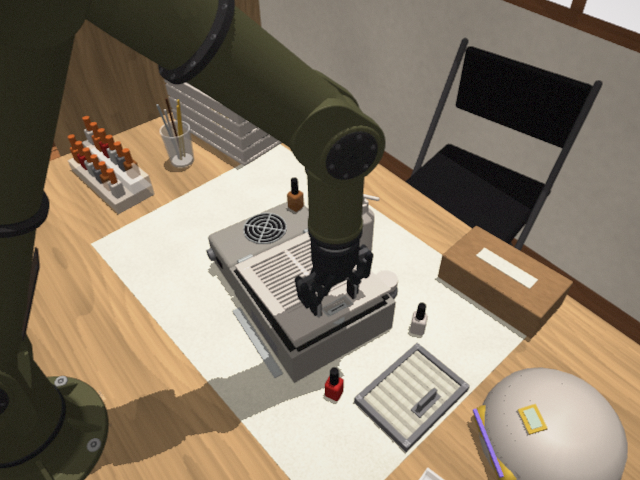

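The cover is almost shut, with the wing at about (335, 308) rising through the slot and a finger on either side of it. Next I press it down gently.

In the tool's units: 20 mm / 750 = 0.0267, 14 mm / 750 = 0.0187.

>>> step_hand(offsets={"wx":[0,0,0,0,0],"wy":[0,0,0,0,0],"wz":[0,0,0,0,0],"sx":[-0.0013,-0.0027,-0.0027,-0.0027,-0.0027],"sy":[0,0,0,0,0],"sz":[0.0107,0.0187,0.0267,0.0267,0.0267],"aperture":[65,65,65,65,65]})

```text
clock: 13.72
tool_pos: [508.5, -167.2, 116.4]
tcp_rot: [[0.112, 0.994, -0.003], [0.994, -0.112, 0.001], [0.0, -0.003, -1.0]]
force: [-1.4, 4.6, 6.7]
opening: 65.0
finger_force: 3.4
```

In the tool's units: 3 mm / 750 = 0.004.

>>> step_hand(offsets={"wx":[0,0],"wy":[0,0],"wz":[0,0],"sx":[0,0],"sy":[0,0],"sz":[0.004,0.004],"aperture":[65,65]})

```text
clock: 13.98
tool_pos: [508.5, -167.3, 113.4]
tcp_rot: [[0.112, 0.994, -0.003], [0.994, -0.112, 0.001], [0.0, -0.003, -1.0]]
force: [-0.3, 3.2, 6.3]
opening: 65.2
finger_force: 3.4
```

>>> step_hand(offsets={"wx":[0,0,0],"wy":[0,0,0],"wz":[0,0,0],"sx":[0,0,0],"sy":[0,0,0],"sz":[0.004,0.004,0.004],"aperture":[65,65,65]})

```text
clock: 14.35
tool_pos: [508.5, -167.3, 110.6]
tcp_rot: [[0.112, 0.994, -0.003], [0.994, -0.112, 0.0], [0.0, -0.003, -1.0]]
force: [-1.1, 3.8, 6.7]
opening: 64.8
finger_force: 3.5
```

In the tool's units: 3 mm / 750 = 0.004.

>>> step_hand(offsets={"wx":[0,0,0],"wy":[0,0,0],"wz":[0,0,0],"sx":[0,0,0],"sy":[0,0,0],"sz":[0.004,0.004,0.004],"aperture":[65,65,65]})

```text
clock: 14.72
tool_pos: [508.6, -167.4, 108.8]
tcp_rot: [[0.112, 0.994, -0.002], [0.994, -0.112, 0.0], [0.0, -0.002, -1.0]]
force: [-4.7, 4.6, 18.7]
opening: 64.9
finger_force: 9.6
```

>>> step_hand(offsets={"wx":[0,0,0],"wy":[0,0,0],"wz":[0,0,0],"sx":[0,0,0],"sy":[0,0,0],"sz":[0.004,0.004,0.004],"aperture":[65,65,65]})

```text
clock: 15.1
tool_pos: [508.7, -167.4, 107.4]
tcp_rot: [[0.112, 0.994, -0.001], [0.994, -0.112, -0.0], [-0.0, -0.001, -1.0]]
force: [-9.3, 6.5, 37.1]
opening: 65.0
finger_force: 18.2
```

In the tool's units: -2 mm / 750 = -0.0027.

>>> step_hand(offsets={"wx":[0,0,0],"wy":[0,0,0],"wz":[0,0,0],"sx":[0,0,0],"sy":[0,0,0],"sz":[-0.0027,-0.0027,-0.0027],"aperture":[65,65,65]})

```text
clock: 15.48
tool_pos: [508.6, -167.4, 108.3]
tcp_rot: [[0.112, 0.994, -0.001], [0.994, -0.112, 0.0], [-0.0, -0.001, -1.0]]
force: [-6.0, 5.1, 25.0]
opening: 65.1
finger_force: 12.5
```

```bash
python3 - <<'E'
from station import arm, imaging, sensors
import cv2
a=imaging.get_image("side")["image"][:,:,::-1][220:380,220:420]
cv2.imwrite("pics/s6.png",cv2.convertScaleAbs(cv2.resize(a,(750,600),interpolation=cv2.INTER_CUBIC),alpha=1.6))
E
```

```text
(no output)
```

View pics/s6.png

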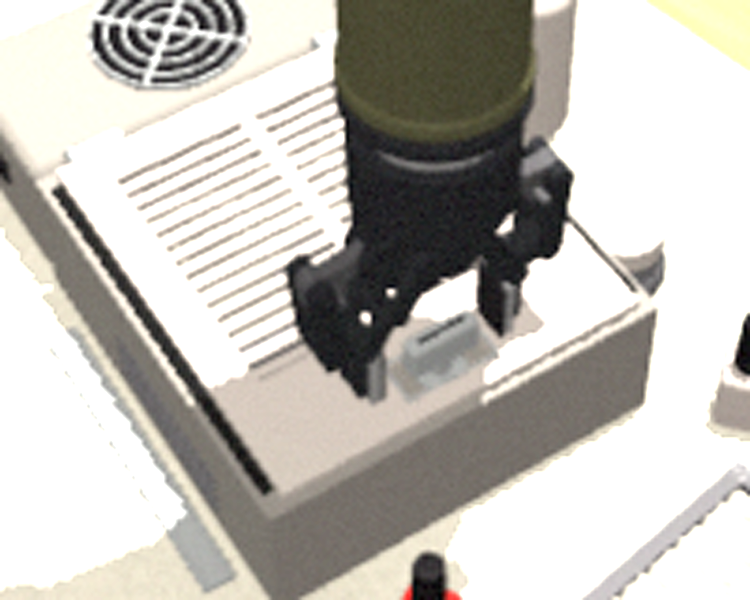

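The close-up shows the cover flush on the frame, the wing standing through the slot at about (440, 345) and in line with it, and both fingertips pressing beside it with about 25 N. Handing in.

```bash
python3 -c "
from station import arm, imaging, sensors
print(arm.sign_off())"
```

```text
the job is handed in; nothing more can be done
None
```

I handed the job in at 15.5 s: the cassette is home against its stop, the fastener is in line with the slot, and the arm is holding the cover flush with about 25 N; no other item was touched as far as the forces and pictures show, and the sign-off returned no verdict.

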